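Put a large rechargeable cell on charge

TASK

Put the spare large cell from the wooden rack on charge in the empty bay of the bench charger: set its flat end against the sprung contact, push that contact back with the button end still held up, then tip the button end down in front of the fixed contact and press the cell fully home, level in its cradle, with the button on the fixed contact. Let go and leave it there. Work by feel: do not force the cell or run the sprung contact hard against its stop, do not lean on the charger, and leave the other cells and the things on the bench as they are.

Things in the scene. Friction and masses are not known exactly. Their poses are not given: they have to be found in the camera images.
- cell_centre (a point): Centre of the large cell to be charged: a black-sleeved cylinder 33 mm in diameter and 61 mm long over all, about 160 g, lying in one of the rack's two cradles. Its x axis runs along the cell from the flat end (30.5 mm back, full diameter) to the button end (30.5 mm ahead). On its way it may be gripped anywhere about its middle, from above, across its diameter.
- cell_button (a point): Tip of the large cell's button: a steel stud 10 mm in diameter standing 2.5 mm out of the end face, on the cell's axis, 30.5 mm from its centre.
- large_cell: The large cell itself: same point and axes as cell_centre.
- empty_bay (a point): Where the large cell's centre lies when seated in the empty bay (38 mm above the bench). x: along the bay, from the sprung contact to the fixed one, so the seated cell's x axis points this way; z up. Two V cradles (sides sloping 40 degrees, x -29..-16 and 16..27 mm, within 16 mm of the bay's middle, tops 9 mm below the cell's axis) carry the cell; beside them is free for fingers down to 10 mm above the bench.
- fixed_contact (a point): Steel contact face on the bay's fixed end wall, 30.5 mm ahead (+x) of empty_bay at the height of the cell's axis; the button rests on it. The wall is 44 mm wide, 10 mm thick, its top 5 mm above the axis (43 mm above the bench).
- spring_contact (a joint): How far the empty bay's sprung contact is pushed back (m), 0 to 0.0145. A steel plate 14 mm wide; free, its face stands at x = -19.5 mm of empty_bay; it reaches from 12 mm below to 5 mm above the cell's axis. It pushes back with 2 N plus 0.7 N per mm: 10 N at 11 mm (cell seated), 12 N at its hard stop at 14.5 mm. Tipping the cell in takes about 12 mm.
- charger: White two-bay bench charger, 0.35 kg, standing loose between wooden battens (30 mm high behind its housing, else 10) with 20 mm of play along its bays: a push of 2.5 to 4 N slides it, by 2 to 18 mm, until a batten stops it. Axes as empty_bay, origin under it midway between the bays (at y 33 and, empty, -33 mm). Base x -85..43, 142 wide, 10 high; housing x -84..-42, 40 mm high.
- other_bay (a point): Where the centre of the cell in the charger's other bay lies, +66 mm in y from empty_bay.
- charging_cell_centre (a point): Centre of an equal large cell that already sits in the charger's other bay, 66 mm from the empty bay's middle. Leave it seated.
- small_cell_centre (a point): Centre of a smaller cell, 26 mm in diameter and 50 mm long, lying in the rack's other cradle. Leave it.
- rack: Wooden cell rack fixed to the bench: 12 mm board 80 x 150 mm, origin under its centre. Its two V-cradle pairs run along x at y = -38 and +38 mm, 32 mm free between the two blocks of a pair and free beside them; they hold the large cell's axis 38 mm above the bench. Which cell lies in which cradle varies.
- sanding_drum_centre (a point): A rubber sanding drum standing on end, 38 mm in diameter, 50 mm high with a thin shaft up to 86 mm; this point is 25 mm above the bench. Leave it.
- offcut: Dark wooden offcut 110 x 45 x 30 mm on the bench; origin under its centre. Leave it.

How it is judged (in metres and radians):
On the way:
1. the sprung contact is pushed back by 6 mm or more while the button end is still held up (cell tilted by more than 7 degrees) (value of joint spring_contact above 0.006 m and angle between the x axis of cell_centre and the x axis of empty_bay, either way round above 0.122 rad and distance between cell_centre and empty_bay below 0.03 m), for 0.1 s.
At the end, for the whole second after the job is handed in: the large cell lies level in the empty bay, still and released: its centre within 2.5 mm of the seated place, its button within 3 mm of the fixed contact, its axis within 3 degrees of the bay, the sprung contact held back by over 9 mm, the charger standing flat (distance between cell_centre and empty_bay below 0.0025 m and distance between cell_button and fixed_contact below 0.003 m and angle between the x axis of cell_centre and the x axis of empty_bay, either way round below 0.05 rad and value of joint spring_contact above 0.009 m and linear speed of large_cell below 0.02 m/s and angle between charger's own z axis and vertical below 0.03 rad); the robot touches nothing.
It fails at once if the sprung contact is forced (more than 19 N between the cell and it: run hard against its stop) (contact force between large_cell and spring_contact_c0 above 19 N).
It fails at once if the cell is forced down or along on the fixed end wall (more than 25 N) (contact force between large_cell and charger_c0 above 25 N).
It fails at once if the cell is squeezed into the charger too hard (all its contacts with the charger together over 65 N; seated they make about 22 N) (contact force between large_cell and charger above 65 N).
It fails at once if the gripper leans on the charger (more than 15 N) (contact force between any of the fingers, the arm and charger above 15 N).
It fails at once if a bystander is moved: the cell in the other bay by more than 3 mm from its seat, or the small cell, the sanding drum or the offcut by more than 15 mm (distance between charging_cell_centre and other_bay above 0.003 m or distance of any of small_cell_centre, sanding_drum_centre, offcut from where it was at the start of the episode above 0.015 m).
It also fails if it takes over 64 s, if anything falls off the work surface, if the arm or the gripper's body presses on something with over 40 N, if the wrist force passes 120 N, or if a joint passes its speed limit or range.

ROBOT

A 6-joint arm with a two-finger parallel gripper is mounted at the origin on the work surface. World frame = base frame: x ahead of the robot, y to its left, z up, the work surface at z = 0. Lengths are in mm, angles in rad, forces in N, time in s.
With the tool pointing down it reaches from about 300 to 775 mm from the base axis. Payload 14.6 kg.
Tool frame: the origin (TCP) lies on the centre line of the jaws, within the pads' length; the fingertips stand 19 mm ahead of it and the grasp point (between the pads) is the TCP (bot.tip_reach is the distance from the TCP to the fingertips, in mm); y points along the fingers, x is the direction in which the jaws open and shut, and the axes are right-handed (so a half turn about y gives the same grasp; the last joint's range is limited). The gripper opens to 85 mm and grips with 20 to 120 N. Pads are 22 mm wide; open, the fingers measure 114 mm over their backs; the gripper's body (76 mm by 85 mm) begins 54 mm behind the grasp point. The pads swing forward as they close: fully open they stand 13 mm farther back than shut.
Start: joints at [-0.067, 0.3, 1.521, -0, 1.321, -0.067], TCP at [549.991, -0.002, 250.281] pointing down, gripper open.
Joint ranges: [-3.03, 3.03], [-0.79, 2.21], [0.23, 2.52], [-1.04, 4.18], [0, 3.07], [-2.55, 2.55]. Speed limits (rad/s): [2.22, 2.22, 2.57, 3.14, 3.14, 3.14].

INTERFACE

Orientations are given as a unit quaternion [w, x, y, z].
In Python, from rig import bot gives the robot as it stands. Calls block until the motion is done:
- bot.move_to(position, orientation): joint-space move of the TCP to a pose.
- bot.servo_line(position, attitude=None, speed=150, until_force=None): straight line of the TCP; attitude=None keeps the orientation; speed is the mean speed in mm/s. With until_force (N) it stops when the force on the tool has changed by that much, and returns True; else False.
- bot.move_joints(angles): joint-space move.
- bot.move_gripper(opening, grip_force=None): finger opening in mm; grip_force is the grip in N (None keeps the last); returns when the fingers have stopped.
- bot.dwell(seconds).
- bot.ik(position, orientation): joint angles nearest the present ones, or None.
- bot.read_state(): the state.
- bot.read_camera(name): name is "scene" or "side" or "wrist"; returns a dict with "image" (480x640x3 uint8, blue, green, red), "depth" (480x640 float32, mm along the optical axis (not along the pixel's ray), 0 where there is no reading), "fovy" (degrees; the focal length in pixels is half the picture's height over the tangent of half this angle, whatever the lens; pixels are square), "cx", "cy" (the principal point, pixels), "k1" (the pictures are not rectified: a ray, as slopes to the right and down, at radius r is drawn at 1 + k1 r^2 times it, then the intrinsics apply), "eye" and "attitude" of the camera in the world; the wrist camera has in their place "mount" (4x4, takes a point from camera to tool coordinates, whose origin is the TCP and whose axes are the tool frame's). Camera axes: x right, y down, z forward; pixel columns grow to the right and rows downward; lengths in mm; the calibration is good to about 2 mm. A picture is of the moment at which its call begins: read the wrist's pose just before it.
A pose or a line that the arm cannot do raises bot.MotionError and nothing moves.
- bot.finish_job(): hands the job in, once; it reports no verdict.
The state is a dict: "clock": time; "joint_positions": joint angles; "qvel": joint speeds; "effort": joint torques, N m; "ee_pos": TCP position; "tool_rot": TCP orientation; "ft_force": force on the tool from outside, world axes, zero at the start; "moment": the same for the moment, N m; "grip_width": finger opening in mm.
Only numpy, scipy, OpenCV 4.12 (cv2) and the standard library are available. Lean on these libraries where they do the work, as an engineer would, in place of code of your own. Each camera call takes 0.05 s, during which the arm holds its last target. There are 200 camera calls.

## Working session

There is one attempt and no reset: what is moved stays moved. The work goes in short steps, each a Python script; the robot and the scene stay as the last script left them, time stands still between calls to the robot, and variables do not carry over. Pictures are saved under pics/ and viewed, about 8 in all and at most 12, crops included, and the job is handed in when it is done.

```bash
ls; mkdir -p pics; cat > h.py <<'E'
import numpy as np, cv2
from rig import bot
from scipy.spatial.transform import Rotation as R
def rot(q): return R.from_quat([q[1],q[2],q[3],q[0]])
def quat(r):
    q=r.as_quat(); return [float(q[3]),float(q[0]),float(q[1]),float(q[2])]
def snap(name):
    s=bot.read_state(); c=bot.read_camera(name)
    if 'eye' in c: M=np.eye(4); M[:3,:3]=rot(c['attitude']).as_matrix() if np.size(c['attitude'])==4 else np.array(c['attitude']); M[:3,3]=c['eye']
    else:
        T=np.eye(4); T[:3,:3]=rot(s['tool_rot']).as_matrix(); T[:3,3]=s['ee_pos']; M=T@np.array(c['mount'])
    c['M']=M; c['f']=240/np.tan(np.radians(c['fovy'])/2); return c
def cloud(c):
    f=c['f']; K=np.array([[f,0,c['cx']],[0,f,c['cy']],[0,0,1]]); 
    uv=np.stack(np.meshgrid(np.arange(640),np.arange(480)),-1).reshape(-1,1,2).astype(float)
    n=(uv[:,0]-[c['cx'],c['cy']])/f; p=n.copy()
    for _ in range(20): p=n/(1+c['k1']*(p**2).sum(1,keepdims=True))
    d=c['depth'].reshape(-1,1).astype(float)
    P=np.hstack([p*d,d])@c['M'][:3,:3].T+c['M'][:3,3]
    P[d[:,0]==0]=np.nan
    return P.reshape(480,640,3)
def ray(c,u,v):
    n=(np.array([u,v])-[c['cx'],c['cy']])/c['f']; p=n.copy()
    for _ in range(20): p=n/(1+c['k1']*(p@p))
    return c['M'][:3,3], c['M'][:3,:3]@np.r_[p,1]
def at_z(c,u,v,z):
    o,d=ray(c,u,v); return o+d*(z-o[2])/d[2]
E
python3 - <<'E'
from h import *
for n in ('scene','side','wrist'):
    c=snap(n); cv2.imwrite(f'pics/{n}0.png',c['image']); np.savez(f'{n}0.npz',**{k:v for k,v in c.items()})
    print(n,c['M'].round(2).tolist(),c['fovy'],c['k1'])
print(bot.read_state())
E
```

```text
pics
scene [[0.18, 0.62, -0.77, 1311.95], [0.98, -0.12, 0.14, -223.15], [-0.01, -0.78, -0.63, 643.26], [0.0, 0.0, 0.0, 1.0]] 56.51200886482612 -0.04214345271354847
side [[0.97, -0.17, 0.15, 425.18], [-0.23, -0.67, 0.71, -755.42], [-0.02, -0.72, -0.69, 680.68], [0.0, 0.0, 0.0, 1.0]] 51.46022098627479 -0.06143368466144775
wrist [[1.0, 0.0, -0.0, 549.76], [0.0, -0.95, -0.32, 80.22], [-0.0, 0.32, -0.95, 372.86], [0.0, 0.0, 0.0, 1.0]] 63.80713178418103 0.002122780437211934
{'clock': 0.15, 'joint_positions': array([-6.65952813e-02,  3.00312746e-01,  1.52141050e+00,  6.07792595e-06,
        1.32074765e+00, -6.65920575e-02]), 'qvel': array([ 0.00109538, -0.00254442, -0.00167133,  0.00069677,  0.0007432 ,
       -0.00057703]), 'effort': array([ 1.15317634e-03, -5.43663168e+01, -3.61884356e+01, -9.07762978e-05,
        3.16729136e-03,  4.75633647e-05]), 'ee_pos': array([5.49837633e+02, 1.18234000e-02, 2.49880354e+02]), 'tool_rot': array([ 7.07129453e-01, -7.07083973e-01,  3.11350129e-04,  3.08005231e-04]), 'ft_force': array([-0.16824872,  0.27219797,  0.19954808]), 'moment': array([ 0.00065967, -0.00822901,  0.01839547]), 'grip_width': 85.62032871553218}
```

View pics/scene0.png

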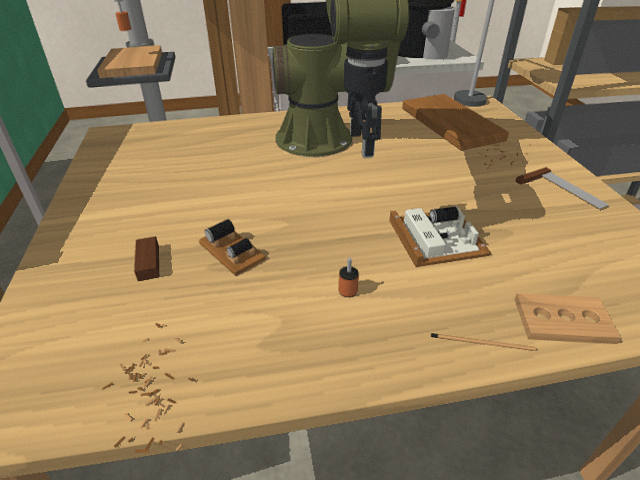

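View pics/side0.png

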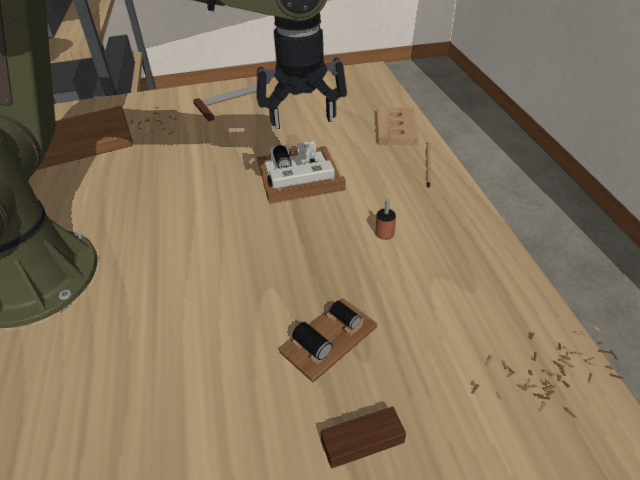

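The scene view shows the rack at (232,247) with the large cell at (219,230), and the charger at (440,235) with its housing on the left and its empty bay nearest the camera. The side view shows the large cell at (312,341) and the charger at (300,168). Next I'll look at both from close by with the wrist camera.

```bash
python3 - <<'E'
from h import *
for n,pts in (('scene',[(219,230),(240,248),(440,236),(447,214),(467,243)]),('side',[(312,341),(346,316),(300,168)])):
    c=dict(np.load(n+'0.npz')); P=cloud(c)
    for u,v in pts: print(n,u,v,P[v,u].round(1),at_z(c,u,v,40).round(1))
rack=at_z(dict(np.load('side0.npz')),325,335,30); ch=at_z(dict(np.load('scene0.npz')),440,240,20)
q=quat(R.from_matrix(np.array([[1,0,0],[0,0,1],[0,-1,0]]).T)) if 0 else bot.read_state()['tool_rot']
for i,p in enumerate((rack,ch)):
    # camera sits 80mm +y, 123 above TCP, looks tilted to -y
    t=[p[0],p[1]+30,170 if i==0 else 200]
    bot.move_to(t,q); c=snap('wrist'); np.savez(f'w{i+1}.npz',**c); cv2.imwrite(f'pics/w{i+1}.png',c['image']); print(t,bot.read_state()['clock'])
E
```

```text
scene 219 230 [ 504.3 -300.2   50.7] [ 489.7 -301.6   40. ]
scene 240 248 [ 564.9 -258.    41.9] [ 562.5 -258.1   40. ]
scene 440 236 [607.8 172.6  43.3] [603.9 174.7  40. ]
scene 447 214 [542.3 215.5  50.7] [528.3 223.4  40. ]
scene 467 243 [609.2 241.5  14.2] [638.  222.5  40. ]
side 312 341 [ 490.5 -313.4   52.6] [ 491.8 -304.5   40. ]
side 346 316 [ 554.8 -272.4   43.2] [ 555.4 -270.    40. ]
side 300 168 [562.6 164.2  34.4] [561.4 156.2  40. ]
[np.float64(515.3752025540779), np.float64(-261.19954608432), 170] 1.2667
[np.float64(594.1464218372427), np.float64(212.27929581375633), 200] 3.0667
```

View pics/w1.png

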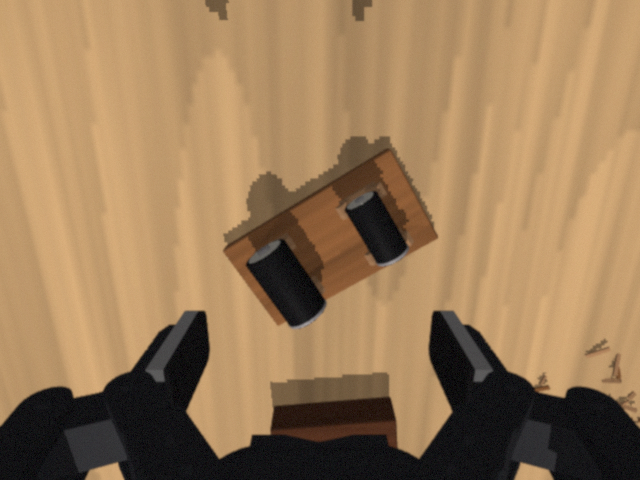

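View pics/w2.png

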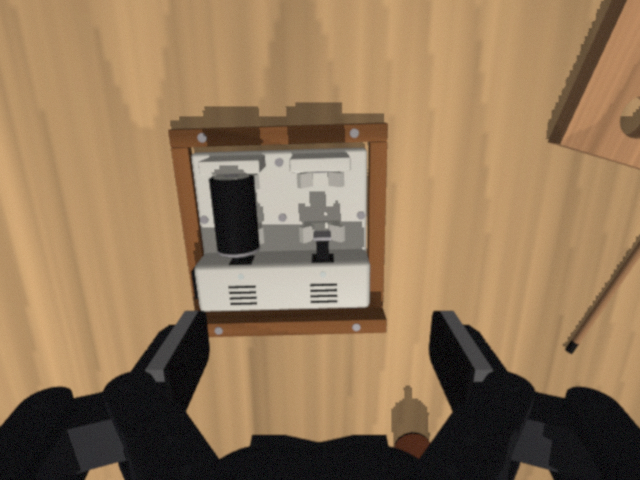

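The wrist views have the rack's large cell running from (268,250) to (305,318). In the charger, the empty bay is the right-hand one at u≈321, with its wall top at (320,163), and the bay's x axis points up the picture (world +y). I need an enlarged crop to find the button end.

```bash
python3 - <<'E'
from h import *
c1=dict(np.load('w1.npz')); c2=dict(np.load('w2.npz')); s=dict(np.load('side0.npz'))
a=cv2.resize(c1['image'][225:335,230:340],(400,400),interpolation=cv2.INTER_CUBIC)
b=cv2.resize(s['image'][300:380,275:355],(400,400),interpolation=cv2.INTER_CUBIC)
d=cv2.resize(c2['image'][120:345,165:395],None,fx=2.6,fy=2.6,interpolation=cv2.INTER_CUBIC)[:585]
cv2.imwrite('pics/crop1.png',np.hstack([a,b])); cv2.imwrite('pics/crop2.png',d)
P=cloud(c1); m=(P[...,2]>44)&(P[...,2]<62); m[:, :]&=True
m[330:]=0
n,l,st,ce=cv2.connectedComponentsWithStats(m.astype(np.uint8))
for i in range(1,n):
    if st[i,4]<80: continue
    Q=P[l==i]; ctr=Q.mean(0); u=np.linalg.svd(Q[:,:2]-ctr[:2],full_matrices=False)[2][0]
    t=(Q[:,:2]-ctr[:2])@u; print(st[i],ctr.round(1),u.round(3),np.percentile(t,[0,2,98,100]).round(1),Q[:,2].max().round(1))
P=cloud(c2)
for v in (135,138,146,153,158,163,168,180,200,225,235,240,250,256,262,280,300,310,316,322,328): print(v,P[v,300].round(0),P[v,321].round(0),P[v,234].round(0))
for nm,(v,us) in {'wall':(163,range(284,360,4)),'hous':(275,range(186,390,6))}.items(): print(nm,[(u,P[v,u].round(0).tolist()) for u in us])
E
```

```text
[ 354  199   49   66 1113] [ 555.9 -259.7   45.2] [ 0.522 -0.853] [-23.4 -22.5  23.4  24.5] 47.6
[ 246  245   79   84 3243] [ 493. -298.   51.] [ 0.532 -0.847] [-28.1 -27.4  29.5  31.2] 55.5
135 [579. 272.  11.] [596. 272.  11.] [527. 272.   8.]
138 [579. 269.   9.] [596. 269.  10.] [527. 269.  10.]
146 [579. 262.  -1.] [596. 262.  -1.] [524. 262.  -1.]
153 [579. 258.  12.] [596. 258.  16.] [526. 258.  10.]
158 [581. 258.  42.] [596. 258.  42.] [531. 256.  31.]
163 [580. 254.  42.] [596. 254.  43.] [533. 254.  43.]
168 [580. 250.  42.] [596. 250.  41.] [533. 251.  42.]
180 [580. 239.  29.] [596. 237.  16.] [534. 244.  52.]
200 [578. 219.   9.] [596. 219.   9.] [533. 229.  52.]
225 [578. 198.   9.] [596. 199.  14.] [532. 211.  53.]
235 [579. 194.  26.] [596. 198.  39.] [532. 203.  54.]
240 [579. 190.  26.] [596. 193.  36.] [531. 199.  52.]
250 [578. 176.  11.] [596. 185.  35.] [531. 191.  53.]
256 [578. 176.  25.] [596. 179.  35.] [530. 187.  54.]
262 [579. 175.  36.] [596. 176.  39.] [526. 175.  36.]
280 [579. 161.  41.] [596. 160.  39.] [526. 160.  39.]
300 [578. 142.  38.] [596. 14
[... 1092 characters left out ...]
.0]), (246, [536.0, 165.0, 40.0]), (252, [540.0, 165.0, 40.0]), (258, [545.0, 164.0, 38.0]), (264, [550.0, 165.0, 40.0]), (270, [555.0, 165.0, 39.0]), (276, [560.0, 165.0, 39.0]), (282, [564.0, 164.0, 38.0]), (288, [569.0, 165.0, 40.0]), (294, [574.0, 165.0, 40.0]), (300, [579.0, 165.0, 40.0]), (306, [584.0, 165.0, 39.0]), (312, [589.0, 165.0, 39.0]), (318, [593.0, 165.0, 39.0]), (324, [598.0, 166.0, 41.0]), (330, [603.0, 164.0, 38.0]), (336, [608.0, 165.0, 39.0]), (342, [613.0, 165.0, 39.0]), (348, [617.0, 165.0, 40.0]), (354, [622.0, 165.0, 41.0]), (360, [627.0, 165.0, 39.0]), (366, [632.0, 165.0, 39.0]), (372, [641.0, 151.0, 9.0]), (378, [646.0, 152.0, 10.0]), (384, [653.0, 147.0, -0.0])]
```

View pics/crop1.png

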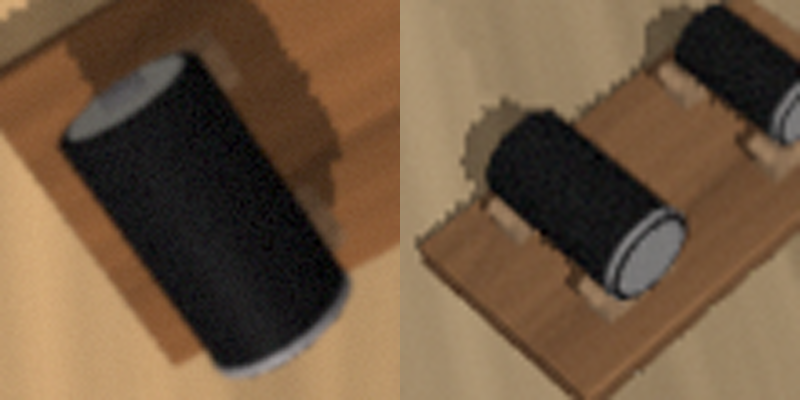

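View pics/crop2.png

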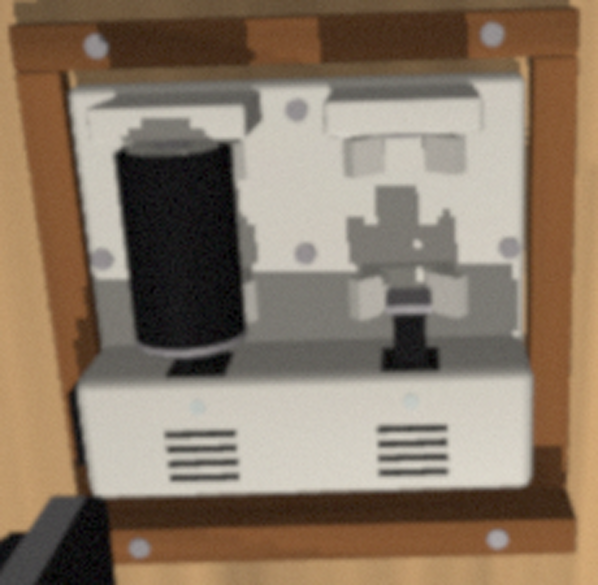

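The button is at the cell's upper-left end in the wrist view (crop 1, (130,85)), and the side view shows the flat end, so the cell axis points at about yaw +32° from world +y. In crop 2 the charger has about 15 mm of free play behind its housing and is yawed about +1.5°. I'll pick the cell up now and fit the bay from the clouds.

```bash
cat >> h.py <<'E'
R0=R.from_euler('x',-90,degrees=True)
def tq(yaw,tilt=0): return quat(R.from_euler('z',yaw,degrees=True)*R.from_euler('x',tilt,degrees=True)*R0)
def ft(n=6):
    a=[]
    for _ in range(n): bot.dwell(0.02); a.append(bot.read_state()['ft_force'])
    return np.mean(a,0)
E
python3 - <<'E'
from h import *
for n in ('w2','side0','scene0'):
    P=cloud(dict(np.load(n+'.npz'))); z=P[...,2]
    for nm,(zl,zh,y0,y1,x0,x1) in {'wallE':(40,46,245,262,565,625),'wallO':(40,46,245,262,505,560),'hous':(36,44,125,176,480,650),'cell':(44,58,180,252,505,560)}.items():
        m=(z>zl)&(z<zh)&(P[...,1]>y0)&(P[...,1]<y1)&(P[...,0]>x0)&(P[...,0]<x1)
        if m.sum()<20: print(n,nm,m.sum()); continue
        (cx,cy),wh,a=cv2.minAreaRect(P[m][:,:2].astype(np.float32)); print(n,nm,m.sum(),round(cx,1),round(cy,1),np.round(wh,1),round(a,1),z[m].mean().round(1))
P=cloud(dict(np.load('side0.npz'))); m=(P[...,2]>44)&(P[...,2]<60)&(abs(P[...,0]-493)<45)&(abs(P[...,1]+298)<45); Q=P[m]; u=np.array([-.53,.848]);w=np.array([.848,.53])
d=Q[:,:2]-[493,-298]; k=d@w<40; print('side cell',np.percentile(d[k]@u,[1,99]),np.percentile(d[k]@w,[1,99]))
q=tq(31.9)
bot.move_gripper(62,60)
bot.move_to([493,-298,130],q)
print('hit',bot.servo_line([493,-298,39],speed=90,until_force=6)); s=bot.read_state(); print(s['ee_pos'],s['ft_force'],s['joint_positions'])
E
```

```text
w2 wallE 868 594.3 253.1 [43.5 10.7] 1.7 42.3
w2 wallO 882 528.5 250.9 [44.6 11.4] 1.4 42.3
w2 hous 7945 564.3 154.9 [141.6  42.5] 1.4 39.2
w2 cell 3095 529.5 219.0 [32.5 67.5] 4.3 51.0
side0 wallE 30 593.5 251.3 [42.8 10.3] 0.1 41.1
side0 wallO 14
side0 hous 572 563.7 152.6 [139.5  45.5] 0.4 37.7
side0 cell 192 529.0 215.5 [64.4 27.9] 89.5 49.2
scene0 wallE 68 594.6 251.2 [42.9 11.9] 3.0 43.8
scene0 wallO 38 530.8 253.8 [10.3 44.9] 84.1 43.7
scene0 hous 679 565.4 153.7 [141.5  43.6] 1.3 41.6
scene0 cell 263 534.7 216.6 [69.  30.7] 85.3 51.1
side cell [-31.65404682  26.91790174] [-16.65922959  10.69324703]
hit False
[ 493.28187773 -298.18403206   39.59842193] [ 0.54908986 -0.59771521 -0.12999136] [-6.07257937e-01  6.11068927e-01  1.60929213e+00  1.10251097e-05
  9.20210000e-01 -1.16401556e+00]
```

```bash
python3 - <<'E'
from h import *
q=tq(31.9); bot.servo_line([493,-298,38],speed=30)
z0=bot.read_state()['ee_pos']; bot.move_gripper(25,70); s=bot.read_state(); print(z0,s['ee_pos'],s['grip_width'],s['ft_force'])
bot.servo_line([493,-298,130],speed=90); print(ft(),bot.read_state()['grip_width'])
e=np.array([-.0244,.9997]); b=np.array([595.5,217.6])
p=b+30*e; bot.move_to([*p,130],tq(1.4,0))
s=bot.read_state(); c=snap('wrist'); np.savez('w3.npz',**c); cv2.imwrite('pics/w3.png',c['image']); print(s['ee_pos'],s['grip_width'],s['clock'],s['joint_positions'])
E
```

```text
[ 493.06994244 -298.05125371   38.24332809] [ 491.91189579 -298.82254344   38.47857479] 31.682457901655088 [-14.24156032  -5.93400047  10.05783446]
[-0.01602013  0.01427126 -1.7679631 ] 31.383877349258654
[595.05761597 246.77953179 129.9884115 ] 30.850905410941944 10.4 [ 3.36316750e-01  6.19504167e-01  1.34837932e+00 -1.07159830e-04
  1.17373737e+00  3.12661388e-01]
```

View pics/w3.png

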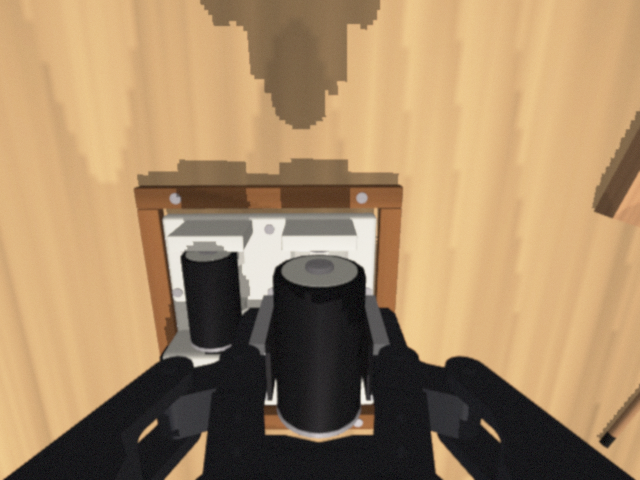

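The cell is held with its button facing up the picture at (320,267) and the flat end at (318,432). I'll measure its pose in the tool frame from the depth.

```bash
python3 - <<'E'
from h import *
from scipy.optimize import least_squares
s=bot.read_state(); print(s['grip_width'],s['ee_pos'])
c=dict(np.load('w3.npz')); P=cloud(c); T=rot(s['tool_rot']).as_matrix()
Q=(P-s['ee_pos'])@T   # tool coords x jaw, y approach, z along cell
m=np.zeros((480,640),bool); m[292:420,282:358]=1
m&=(c['image'].max(2)<60)&(Q[...,1]<3)&(abs(Q[...,2])<40)&(abs(Q[...,0])<16)
A=Q[m]; print(m.sum(),A.min(0),A.max(0))
def res(p):
    o=np.array([p[0],p[1],0]); d=np.array([p[2],p[3],1]); d/=np.linalg.norm(d)
    return np.linalg.norm(np.cross(A-o,d),axis=1)-16.5
r=least_squares(res,[0,0,0,0],loss='soft_l1'); print(r.x[:2],np.degrees(r.x[2:]),np.std(r.fun))
for u,v in ((320,267),(300,270),(340,270)): print(Q[v,u].round(1))
B=Q[280:445,320]; print('z profile ends',[(int(v+280),B[v].round(1).tolist()) for v in list(range(0,12,3))+list(range(130,165,5))])
# bay walls relative to tcp from this view
z=P[...,2]
for nm,(zl,zh,y0,y1,x0,x1) in {'wallE':(40,46,245,262,565,625),'wallO':(40,46,245,262,505,560)}.items():
    k=(z>zl)&(z<zh)&(P[...,1]>y0)&(P[...,1]<y1)&(P[...,0]>x0)&(P[...,0]<x1); (cx,cy),wh,a=cv2.minAreaRect(P[k][:,:2].astype(np.float32)); print(nm,k.sum(),cx,cy,wh,a)
E
```

```text
30.936860416330443 [595.09076853 246.71610975 130.01422816]
9668 [-14.06476619 -16.82344981 -29.33258917] [14.24024616 -4.91035063 26.55370352]
[-0.37333259  1.60288699] [ 0.34576776 -0.07379284] 0.4714960433389428
[ 0.1 -3.4 29.8]
[-6.7 -0.9 27.6]
[ 7.1 -0.3 27.3]
z profile ends [(280, [0.1, -8.5, 27.3]), (283, [0.1, -10.1, 27.0]), (286, [0.1, -12.5, 27.1]), (289, [0.1, -14.7, 27.1]), (410, [0.2, -14.9, -19.1]), (415, [0.2, -14.5, -21.7]), (420, [0.2, -15.1, -23.3]), (425, [0.2, -15.0, -25.6]), (430, [0.2, -15.3, -27.5]), (435, [0.2, -15.1, -30.0]), (440, [0.8, 130.2, -183.8])]
wallE 1325 594.4925537109375 253.11387634277344 (43.752906799316406, 11.32893180847168) 1.23240065574646
wallO 1327 528.7562866210938 250.80848693847656 (44.24820327758789, 12.161971092224121) 1.6636658906936646
```

The cell is held straight (tilt −0.1°), its centre 0.7 mm back of the TCP and about 0.6 mm below it. The bay line passes x≈595.9 at y=202. Next I'll tilt to 25°, descend, and push gently until the charger rests on its rear batten.

```bash
cat >> h.py <<'E'
YAW=1.4; e=np.array([-.02443,.9997,0]); B=np.array([595.52,217.6,38.])
def pose(cx,cz,th):   # cell centre cx along initial bay, cz above the seated axis
    t=np.radians(th); a=e*np.cos(t)+[0,0,np.sin(t)]; n=-e*np.sin(t)+[0,0,np.cos(t)]
    return B+cx*e+[0,0,cz]+.7*a+.6*n, tq(YAW,th)
corr=np.zeros(3)
def go(cx,cz,th,speed=40,until=None):
    p,q=pose(cx,cz,th); return bot.servo_line(p+corr,q,speed=speed,until_force=until)
def where(th):
    s=bot.read_state(); d=s['ee_pos']-(pose(0,0,th)[0]); lat=np.array([e[1],-e[0],0])
    return np.r_[d@e,d[2],d@lat]   # cx, cz, lateral error
E
python3 - <<'E'
from h import *
import h
p,q=pose(16,75,25); bot.move_to(p,q); bot.dwell(.2)
w=where(25); print('err',w-[16,75,0]); h.corr[:]=p-bot.read_state()['ee_pos']; 
go(16,75,25); bot.dwell(.2); print(where(25)); 
print('down',go(16,17,25,60,6)); bot.dwell(.2); print(where(25)); f0=ft(10); print(f0)
hit=go(-14,17,25,12,6.5); w=where(25); f=ft(10); print(hit,w,where(25),f-f0,(f-f0)@e,bot.read_state()['clock'])
np.savez('st.npz',corr=h.corr,f0=f0)
E
```

```text
err [ 1.01800331  0.41524489 -0.06137529]
[1.50422527e+01 7.45878080e+01 5.06659848e-02]
down False
[14.99155623 16.91780889  0.19218241]
[ 0.08926788 -0.29006859 -1.38511984]
True [-11.475706    16.67507074   0.11330501] [-11.17863025  16.62483347   0.10554066] [1.93292492 6.41839635 1.58166347] 6.369249476563637 15.2833
```

```bash
python3 - <<'E'
from h import *
f0=np.load('st.npz')['f0']
def rep(t,th):
    bot.dwell(.15); f=ft(8)-f0; print(t,where(th).round(2),f.round(2),'along',round(f@e,2),round(bot.read_state()['clock'],1))
c=where(25)
for cx,cz in ((-11.2,15.5),(-12.2,14.5),(-13.2,13.5)):
    go(cx,cz,25,10,6); rep((cx,cz),25)
E
```

```text
(-11.2, 15.5) [-10.79  16.26   0.26] [-0.79  6.18  4.66] along 6.19 15.8
(-12.2, 14.5) [-11.63  15.6    0.38] [-1.02  6.66  7.47] along 6.68 16.4
(-13.2, 13.5) [-12.52  14.88   0.54] [-1.06  7.86  9.12] along 7.88 17.0
```

```bash
python3 - <<'E'
from h import *
f0=np.load('st.npz')['f0']
def rep(t,th):
    bot.dwell(.12); f=ft(6)-f0; w=where(th); s=(5-w[1]+30.5*np.sin(np.radians(th)))/np.cos(np.radians(th)); x=w[0]-30.5*np.cos(np.radians(th))-s*np.sin(np.radians(th))
    comp=(f@e-2)/.7; print(t,w.round(2),f.round(2),'along',round(f@e,2),'comp',round(comp,1),'bay0',round(x+19.5+comp,1),round(bot.read_state()['clock'],1)); return comp
for cx,cz in ((-14.2,13.),(-15.2,12.5),(-15.9,12.)):
    go(cx,cz,25,10,7); 
    if rep((cx,cz),25)>12.4: break
E
```

```text
(-14.2, 13.0) [-13.38  14.56   0.59] [-1.17  7.96 10.26] along 7.98 comp 8.5 bay0 -14.5 17.4
(-15.2, 12.5) [-14.33  14.11   0.64] [-1.13  9.01 10.86] along 9.03 comp 10.0 bay0 -14.2 17.9
(-15.9, 12.0) [-14.91  13.84   0.72] [-1.1   9.9  11.88] along 9.93 comp 11.3 bay0 -13.6 18.4
```

```bash
cat >> h.py <<'E'
from scipy.optimize import least_squares
def cellpose():
    s=bot.read_state(); c=snap('wrist'); P=cloud(c); T=rot(s['tool_rot']).as_matrix(); Q=(P-s['ee_pos'])@T
    m=np.zeros((480,640),bool); m[292:420,282:358]=1
    m&=(c['image'].max(2)<60)&(Q[...,1]<3)&(abs(Q[...,2])<40)&(abs(Q[...,0])<16); A=Q[m]
    def res(p):
        o=np.array([p[0],p[1],0]); d=np.array([p[2],p[3],1]); d/=np.linalg.norm(d)
        return np.linalg.norm(np.cross(A-o,d),axis=1)-16.5
    r=least_squares(res,[0,0,0,0],loss='soft_l1')
    return c,Q,r.x[:2].round(2),np.degrees(r.x[2:]).round(2)
E
python3 - <<'E'
from h import *
c,Q,o,t=cellpose(); s=bot.read_state(); print(o,t,s['moment'],s['grip_width'])
v=[Q[y,320] for y in range(255,300,3)]; print(np.round(v,1).tolist())
w=np.vstack([c['image']]); cv2.imwrite('pics/w4.png',w)
cs=bot.read_camera('side')['image'][110:200,235:365]; cc=bot.read_camera('scene')['image'][180:280,380:500]
cv2.imwrite('pics/ss.png',np.hstack([cv2.resize(cs,(390,400),interpolation=2),cv2.resize(cc,(400,400),interpolation=2)]))
E
```

```text
[-0.37  1.07] [0.3  1.04] [1.45106124 0.2062696  0.06487714] 31.274041633517623
[[0.2, 14.6, 26.7], [0.2, 5.9, 28.9], [0.2, 1.9, 29.4], [0.2, -0.6, 29.3], [0.2, -2.9, 29.1], [0.2, -3.2, 28.1], [0.2, -2.8, 26.9], [0.2, -5.3, 26.9], [0.2, -8.6, 27.3], [0.2, -11.4, 27.5], [0.1, -12.5, 27.0], [0.1, -14.3, 26.8], [0.1, -15.2, 26.3], [0.1, -15.0, 25.1], [0.1, -14.4, 23.8]]
```

View pics/w4.png

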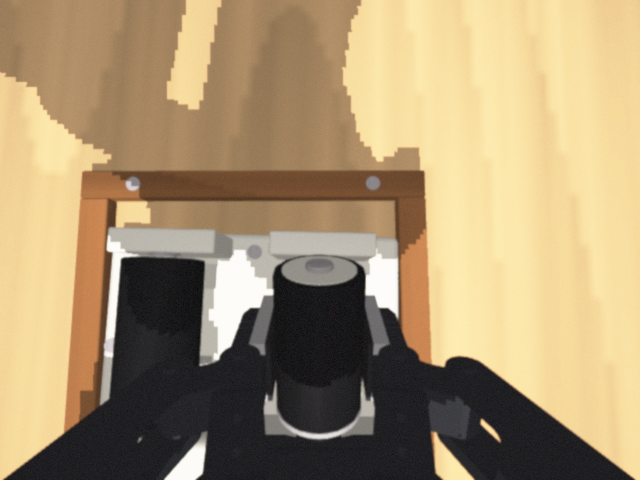

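View pics/ss.png

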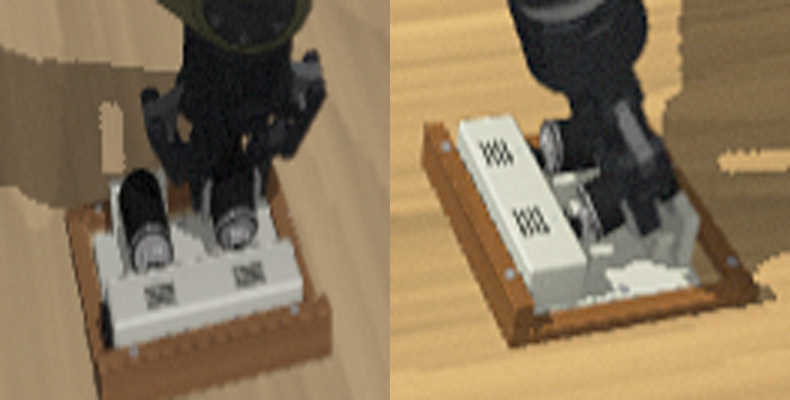

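The button end sits just inside the wall top (wall at (270–376, 233–258), button at (319,265)), and the flat end is in the rear cradle on the sprung contact. I'll check lateral alignment numerically, then tip down in steps.

```bash
cat >> h.py <<'E'
BAY0=-13.8
def rep(t,th,f0,wall=False):
    bot.dwell(.1); f=ft(5)-f0; w=where(th); r=np.radians(th-1)
    s=(5-w[1]+30.5*np.sin(r))/np.cos(r); x=w[0]-30.5*np.cos(r)-s*np.sin(r); comp=(f@e-2)/.7
    print(t,'rel',(w-[BAY0,0,0]).round(2),'f',f.round(2),'comp(f)',round(comp,1),'comp(geo)',round(BAY0-19.5-x,1),round(bot.read_state()['clock'],1))
    return comp,f
E
python3 - <<'E'
from h import *
f0=np.load('st.npz')['f0']
c,Q,o,t=cellpose(); s=bot.read_state(); P=Q@rot(s['tool_rot']).as_matrix().T+s['ee_pos']
z=P[...,2]; k=(z>39)&(z<47)&(P[...,1]>228)&(P[...,1]<252)&(P[...,0]>565)&(P[...,0]<630); k[300:]=0
(cx,cy),wh,a=cv2.minAreaRect(P[k][:,:2].astype(np.float32)); print('wall',k.sum(),cx,cy,wh,a,z[k].mean()); W=np.array([cx,cy,43]); 
print('wall in tool',(W-s['ee_pos'])@rot(s['tool_rot']).as_matrix(),'cell',o,t,'bay0',(W-B)@e-35.5,'lat',(W-B)@[e[1],-e[0],0])
import h
h.corr[:]=-1.0*e+[0,0,-1.0]
go(BAY0-1.7,12.0,22,10,8); rep(22,22,f0)
go(BAY0-1.7,10.2,20,10,8); rep(20,20,f0)
E
```

```text
wall 2589 596.7454833984375 239.04396057128906 (43.5847282409668, 10.265892028808594) 0.18490149080753326 42.41743596586642
wall in tool [ 1.03067159 23.99939229 28.44221456] cell [-0.37  1.06] [0.34 1.1 ] bay0 -14.092411176306147 lat 1.748991710174579
22 rel [-1.64 12.55  0.65] f [-0.25 10.41  9.35] comp(f) 12.0 comp(geo) 11.9 19.0
20 rel [-1.6  10.89  0.76] f [ 0.04 10.98 10.01] comp(f) 12.8 comp(geo) 12.3 19.6
```

```bash
python3 - <<'E'
from h import *
import h
f0=np.load('st.npz')['f0']; lat=np.array([e[1],-e[0],0])
for th,cx,cz,L in ((17,-1.8,9.0,.3),(14,-1.8,7.2,.6),(11,-1.6,5.6,.9),(9,-1.5,4.4,.9)):
    h.YAW=1.4-L*.9; h.corr[:]=-1.0*e+[0,0,-1.0]+L*lat
    hit=go(BAY0+cx,cz,th,10,8); comp,f=rep((th,hit),th,f0)
    if hit or comp>13.8 or f[2]>16: break
E
```

```text
(17, False) rel [-1.63  9.45  0.91] f [-0.5  10.57  8.49] comp(f) 12.3 comp(geo) 12.6 20.0
(14, False) rel [-1.61  7.57  1.16] f [-1.22 11.14  8.15] comp(f) 13.1 comp(geo) 12.8 20.5
(11, False) rel [-1.44  5.84  1.43] f [-0.92 11.32  7.28] comp(f) 13.3 comp(geo) 12.8 21.0
(9, False) rel [-1.33  4.64  1.48] f [-0.67 11.34  7.  ] comp(f) 13.4 comp(geo) 12.7 21.5
```

```bash
python3 - <<'E'
from h import *
import h
f0=np.load('st.npz')['f0']; lat=np.array([e[1],-e[0],0])
h.YAW=.6
for th,cx,cz in ((7,-1.3,3.3),(5,-1.2,2.3),(3,-1.1,1.2),(1.5,-1.0,.6)):
    h.corr[:]=-1.0*e+[0,0,-1.0]+.9*lat
    hit=go(BAY0+cx,cz,th,10,8); comp,f=rep((th,hit),th,f0)
    if hit or comp>13.8 or f[2]>16: break
c,Q,o,t=cellpose(); print(o,t); cv2.imwrite('pics/w5.png',c['image'])
E
```

```text
(7, False) rel [-1.13  3.55  1.47] f [-0.65 10.88  7.34] comp(f) 12.7 comp(geo) 12.4 21.9
(5, False) rel [-1.07  2.48  1.51] f [-0.   10.96  6.52] comp(f) 12.8 comp(geo) 12.3 22.4
(3, False) rel [-0.95  1.32  1.49] f [-0.08 11.17  5.96] comp(f) 13.1 comp(geo) 12.1 22.8
(1.5, False) rel [-0.87  0.65  1.5 ] f [ 0.44 10.65  5.34] comp(f) 12.3 comp(geo) 11.9 23.2
[-0.33  1.53] [0.29 0.73]
```

View pics/w5.png

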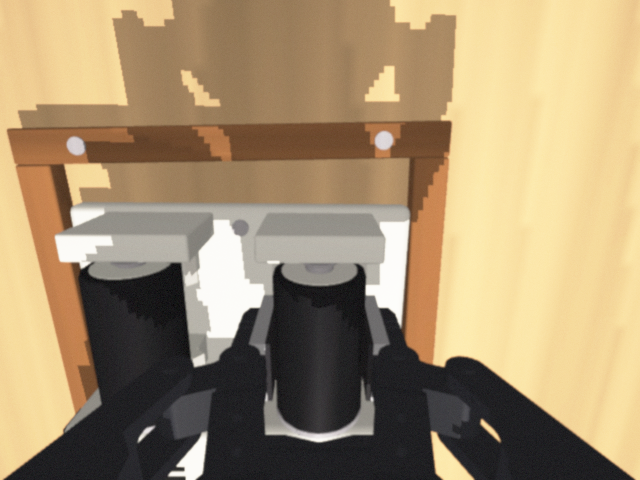

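The button at (320,266) is down in front of the fixed wall (257–384, centre 320), so it is aligned. I'll lower the last 0.6 mm, ease the button onto the contact and press lightly.

```bash
python3 - <<'E'
from h import *
import h
f0=np.load('st.npz')['f0']; lat=np.array([e[1],-e[0],0]); h.YAW=.6
for th,cx,cz in ((.8,-.8,0.),(.8,0,-.1),(.8,.5,-.4),(.8,.9,-.8),(.8,1.3,-1.2)):
    h.corr[:]=-1.0*e+[0,0,-1.0]+.9*lat
    hit=go(BAY0+cx,cz,th,6,8); comp,f=rep((th,hit),th,f0)
    if hit or comp>13.8 or f[2]>15: break
print(cellpose()[2:])
E
```

```text
(0.8, False) rel [-0.75  0.12  1.47] f [-0.57  9.94  6.82] comp(f) 11.4 comp(geo) 11.7 23.7
(0.8, False) rel [-0.06  0.09  1.5 ] f [-0.76  9.22  7.13] comp(f) 10.3 comp(geo) 11.0 24.2
(0.8, False) rel [ 0.15 -0.01  1.52] f [-1.82  6.49  9.91] comp(f) 6.5 comp(geo) 10.8 24.6
(0.8, False) rel [ 0.19 -0.03  1.56] f [-4.44  3.22 14.35] comp(f) 1.9 comp(geo) 10.8 25.1
(0.8, False) rel [ 0.2  -0.1   1.58] f [-6.78 -0.19 19.21] comp(f) -2.9 comp(geo) 10.8 25.5
(array([-0.37,  1.47]), array([0.34, 0.8 ]))
```

The button met the contact: travel stopped at +0.2 mm, the along-force fell to 0, and the cell is bottomed in the cradles. Relieve the press, release and retreat.

```bash
python3 - <<'E'
from h import *
import h
f0=np.load('st.npz')['f0']; lat=np.array([e[1],-e[0],0]); h.YAW=.6
h.corr[:]=-1.0*e+[0,0,-1.0]+.6*lat
go(BAY0+1.2,.3,.8,8); rep('relief',.8,f0)
bot.move_gripper(48); bot.dwell(.3); rep('open',.8,f0)
go(BAY0+1.2,3,.8,10,5); rep('up3',.8,f0)
p,q=pose(BAY0+1.2,110,0); print(bot.servo_line(p,q,speed=80,until_force=6))
p[1]+=5; bot.move_to(p+[0,0,20],q); bot.dwell(.3)
s=bot.read_state(); c=snap('wrist'); np.savez('w6.npz',**c); cv2.imwrite('pics/w6.png',cv2.resize(c['image'][150:480,130:450],None,fx=1.8,fy=1.8,interpolation=2))
P=cloud(c); z=P[...,2]; k0=c['image'].max(2)<70
for nm,(zl,zh,y0,y1,x0,x1) in {'wallE':(40,46,225,250,570,630),'wallO':(40,46,225,250,505,562),'E':(44,60,160,240,570,625),'O':(44,60,160,240,500,565)}.items():
    k=(z>zl)&(z<zh)&(P[...,1]>y0)&(P[...,1]<y1)&(P[...,0]>x0)&(P[...,0]<x1)
    if k.sum()>20:
        (cx,cy),wh,a=cv2.minAreaRect(P[k][:,:2].astype(np.float32)); print(nm,k.sum(),round(cx,1),round(cy,1),np.round(wh,1),round(a,1),'z',z[k].max().round(1))
        if nm in 'EO':
            A=P[k]; 
            for a0,b0 in ((175,190),(215,230)):
                g=A[(A[:,1]>a0)&(A[:,1]<b0)]; print('  top z at y',a0,np.percentile(g[:,2],95).round(1) if len(g) else None)
print(s['clock'])
E
```

```text
relief rel [0.24 0.11 1.36] f [3.54 2.61 7.07] comp(f) 0.7 comp(geo) 10.7 26.1
open rel [ 0.2  -0.67  0.61] f [-0.02  0.08  1.22] comp(f) -2.7 comp(geo) 10.8 26.9
up3 rel [0.18 1.95 0.58] f [ 0.05 -0.2   1.45] comp(f) -3.1 comp(geo) 10.8 27.5
False
wallE 1203 596.5 234.7 [43.7 19.3] 0.1 z 46.0
wallO 1244 530.7 234.7 [19.1 44.1] 89.4 z 45.9
E 3694 596.7 203.4 [30.4 61.4] 0.3 z 55.7
  top z at y 175 54.2
  top z at y 215 54.3
O 3691 531.3 204.5 [63.8 30.9] 89.8 z 55.9
  top z at y 175 54.1
  top z at y 215 54.2
29.525
```

View pics/w6.png

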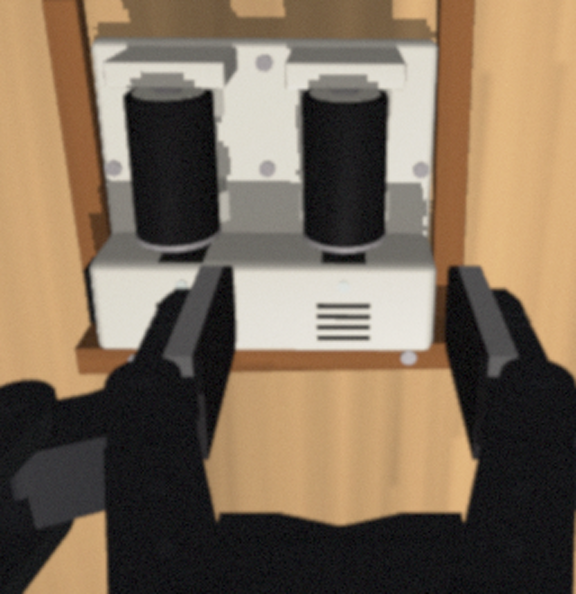

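The picture shows both cells seated the same way: the new one at (345,165), level (54.2 and 54.3 mm at its two ends) and against its fixed wall, with the gripper clear. I'll hand it in.

```bash
python3 -c "
from rig import bot
print(bot.finish_job())"
```

```text
the job is handed in; nothing more can be done
None
```

The large cell is in the empty bay, level with its button on the fixed contact, and the job is handed in at about 30 s on the robot's clock. No verdict is reported.

- **How it went in:** I held the cell at about 24° and pressed its flat end on the sprung contact. The charger slid back about 14 mm to its rear batten. I pushed the contact in to about 13 mm by feel (about 11 N), then tipped the button end down in front of the fixed wall. I eased it forward until the contact took the load, pressed lightly, opened the gripper and backed away.
- **Last checks:** The cell's top is level, 54.2 and 54.3 mm at the two ends. Its height and angle match the charging cell beside it to within about 0.3 mm and 0.5°. The push-back worked out from the arm's position was about 10.8 mm, and the wrist force was near zero after release. I never moved near the small cell, drum or offcut after the pick-up, but I did not measure them again.
- **What disagreed:**
  - The force and position estimates of the push-back differed by up to 1 mm during the tipping.
  - The cell turned about 1° in the grip.
  - The charger turned about 1° as it slid, so I shifted the cell about 1 mm sideways to match.
  - The final press reached about 19 N downward at the wrist, more than the 15 N I had set as my own stopping point. It was relieved before release.

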